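# Load a sample tin into the paint shaker behind its sprung gate

### The job

Load the small red-lidded tin into the shaker: push the raised rail of the orange sprung gate sideways and hold the gate open while you slide the tin along the deck, without lifting or tipping it, into the bay past the gate's stop bar; then let go so that the gate springs fully shut behind the tin. Leave the other things on the bench where they are.

Things in the scene. Friction and masses are not known exactly. Their poses are not given: they have to be found in the camera images.
- shaker: Fixed bench paint shaker. Origin on the bench (z=0), on the lane's centre line at the front face of the gate's stop bar; +x points along the lane into the bay, +y left, z up. Steel deck (top z=6 mm) spans x -155 to 90, y -107 to 78. Grey motor housing behind the bay: x 90 to 175, z to 60, its knob to 72. Gate's slide housing: x -130 to 20, y -107 to -73, z to 26.
- mouth (a point): Point on the deck on the lane's centre line, shaker (-30, 0, 6) mm. Here low flared walls of slick white plastic (x -75 to -5, top z=18) narrow the lane from about 91 to 66 mm towards the bay.
- bay (a point): Centre of the bay on the deck, shaker (45, 0, 6) mm. The bay is 64 mm wide between walls with top z=18, and ends at a rubber back stop (face at shaker x=78, top z=38). With the gate shut behind it the tin's centre lies 5 mm short of this point to 3 mm past it.
- gate (a joint): Orange sprung gate, one rigid frame (stop bar, two arms, push rail) that slides to the shaker's -y as it opens. Value in m: 0 shut, 0.052 at its hard stop. The spring always drives it shut: about 2.3 N at 0, 6 N at 0.044. The tin passes only when it is open more than about 0.038.
- stop_bar (a point): Tip of the gate's low stop bar, mid-thickness, 13 mm above the bench; moves with the gate. The bar lies across the lane at shaker x 0 to 10, z 8 to 18; shut, its tip is at y=+6. Fingertips kept 20 to 40 mm above the bench pass over bar and walls and can push the rail with a side and the tin with the front at once.
- rail (a point): Middle of the push face (+y side) of the gate's orange push rail, 59 mm above the bench; push it to the shaker's -y. The rail runs along the lane, x -130 to 20, 8 thick, z 54 to 64, passing 6 mm above the tin. Its face is at y=+30 when shut, -14 at gate 0.044. Two arms at its height, x -120 to -110 and 0 to 10, lead from it to -y.
- tin: Small white tin with red lid and steel band, 60 dia x 42 mm tall, about 0.22 kg, standing on the deck in the flared mouth in front of the gate. Origin at the centre of its underside, z up.
- hardener: Bystander, loose: small steel bottle with yellow cap, 44 dia x 95 tall mm. Origin at its underside.
- lid: Bystander, loose: loose steel tin lid lying flat, 84 dia x 7 mm. Origin at its underside.
- stirrer: Bystander, loose: wooden-handled spatula lying flat, 190 long mm. Origin at its underside.
- paint_can: Bystander, loose: can with green band, 100 dia x 120 tall mm. Origin at its underside.
- mix_cup: Bystander, loose: empty white cup, 80 dia x 100 tall mm. Origin at its underside.
- thinner: Bystander, loose: grey bottle with red cap, 72 dia x 170 tall mm. Origin at its underside.
- tint_jar: Bystander, loose: amber jar with black cap, 60 dia x 80 tall mm. Origin at its underside.
Not all that is in view belongs to the job. Leave any green look-alike of the tin alone.

How it is judged (in metres and radians):
On the way, in this order (a step that is already met when the one before it is completed fails the run):
1. the gate is held open (more than 30 mm) while the tin is still in front of it (value of joint gate above 0.03 m and x of tin in the frame of shaker below 0 m), for 0.2 s.
2. the tin is past the stop bar while the gate is still held open (more than 25 mm) (value of joint gate above 0.025 m and x of tin in the frame of shaker above 0.036 m), for 0.1 s.
At the end, for the whole second after the job is handed in: The gate is shut (within 4 mm) and the tin stands upright (within 0.1 rad), at rest on the deck in the bay behind the stop bar: its centre 37 to 53 mm along the lane from the bar's front face and within 6 mm of the lane's centre line, its underside within 5 mm of the deck (value of joint gate below 0.004 m and x of tin in the frame of shaker between 0.037 and 0.053 m and y of tin in the frame of shaker between -0.006 and 0.006 m and z of tin in the frame of shaker below 0.011 m and angle between tin's own z axis and vertical below 0.1 rad and linear speed of tin below 0.02 m/s); the robot touches nothing.
It fails at once if the tin is lifted more than 15 mm off the deck (z of tin in the frame of shaker above 0.021 m).
It fails at once if the tin is tipped more than 0.4 rad (angle between tin's own z axis and vertical above 0.4 rad).
It fails at once if another thing on the bench is moved more than 30 mm (distance of any of hardener, lid, stirrer, paint_can, mix_cup, thinner, tint_jar from where it was at the start of the episode above 0.03 m).
It also fails if it takes over 38 s, if anything falls off the work surface, if the arm or the gripper's body presses on something with over 40 N, if the wrist force passes 120 N, or if a joint passes its speed limit or range.

### The arm

A 6-joint arm with a two-finger parallel gripper is mounted at the origin on the work surface. World frame = base frame: x ahead of the robot, y to its left, z up, the work surface at z = 0. Lengths are in mm, angles in rad, forces in N, time in s.
With the tool pointing down it reaches from about 300 to 875 mm from the base axis. Payload 6.4 kg.
Tool frame: the origin (TCP) lies between the finger pads; the fingertips stand 22 mm ahead of it and the grasp point (between the pads) lies 3 mm ahead of it; z points along the fingers, x is the direction in which the jaws open and shut, and the axes are right-handed (so a half turn about z gives the same grasp; the last joint's range is limited). The gripper opens to 88 mm and grips with 3 to 60 N. Pads are 18 mm wide; open, the fingers measure 123 mm over their backs; the gripper's body (75 mm by 187 mm) begins 45 mm behind the grasp point.
Start: joints at [1.066, 0.181, 1.607, -0, 1.354, -0.206], TCP at [169.253, 549.54, 260.714] pointing down, gripper open.
Joint ranges: [-2.99, 2.99], [-0.89, 2.07], [0.3, 2.58], [-1.14, 4.28], [0, 2.63], [-3.12, 3.12]. Speed limits (rad/s): [2.57, 2.57, 3.01, 3.14, 3.14, 3.14].

### API

Orientations are given as a 3x3 rotation matrix whose columns are the frame's x, y, z axes.
In Python, from bench import r, set_gripper, monitor, read_camera, calibration, finish_job gives the robot as it stands. Calls block until the motion is done:
- r.movep(position, orientation): joint-space move of the TCP to a pose.
- r.move_l(position, v=150, ori=None, f_stop=None): straight line of the TCP; ori=None keeps the orientation; v is the mean speed in mm/s. With f_stop (N) it stops when the force on the tool has changed by that much, and returns True; else False.
- r.movej(angles): joint-space move.
- set_gripper(opening): finger opening in mm; the grip force is fixed at half the most; returns when the fingers have stopped.
- r.sleep(seconds).
- r.inverse_kinematics(position, orientation): joint angles nearest the present ones, or None.
- monitor.state(): the state.
- read_camera(name): name is "side" or "top" or "wrist"; returns (picture, depth): 480x640x3 uint8, red, green, blue; 480x640 float32, mm along the optical axis (not along the pixel's ray), 0 where there is no reading.
- calibration(name): a dict with "fx", "fy", "cx", "cy" (pixels), "rvec" (rotation vector, rad) and "tvec" (3), from world to camera coordinates, as OpenCV has them. Camera axes: x right, y down, z forward; pixel columns grow to the right and rows downward; lengths in mm; the calibration is good to about 2 mm. A picture is of the moment at which its call begins: read the wrist's pose just before it. calibration takes no time and is no camera call; for the wrist camera it gives the pose at the moment of the call.
A pose or a line that the arm cannot do raises r.Unreachable and nothing moves.
- finish_job(): hands the job in, once; it reports no verdict.
The state is a dict: "clock": time; "q": joint angles; "qd": joint speeds; "joint_efforts": joint torques, N m; "eef_pos": TCP position; "tcp_rot": TCP orientation; "contact_force": force on the tool from outside, world axes, zero at the start; "moment": the same for the moment, N m; "width": finger opening in mm.
Only numpy, scipy, OpenCV 4.12 (cv2) and the standard library are available. Lean on these libraries where they do the work, as an engineer would, in place of code of your own. Each camera call takes 0.05 s, during which the arm holds its last target.

## Working session

There is one attempt and no reset: what is moved stays moved. The work goes in short steps, each a Python script; the robot and the scene stay as the last script left them, time stands still between calls to the robot, and variables do not carry over. Pictures are saved under pics/ and viewed, and the job is handed in when it is done.

```bash
ls; mkdir -p pics; python3 - <<'E'
from bench import *
import cv2,numpy as np
for n in ["top","side","wrist"]:
    p,d=read_camera(n); cv2.imwrite(f"pics/{n}0.png",p[:,:,::-1]); np.save(f"pics/{n}0.npy",d)
    print(n,calibration(n))
s=monitor.state(); print(s["clock"],s["eef_pos"],s["tcp_rot"],s["width"])
E
```

```text
pics
top {'fx': 508.66301720810463, 'fy': 508.66301720810463, 'cx': 318.5700793974805, 'cy': 243.40126788948405, 'rvec': array([ 2.23131638, -2.17735556,  0.03112682]), 'tvec': array([ -14.07749139,  535.63395353, 1285.55750634])}
side {'fx': 587.2286276424093, 'fy': 587.2286276424093, 'cx': 315.79819409277496, 'cy': 240.96924073587, 'rvec': array([ 1.9977349 , -0.83324691,  0.44171419]), 'tvec': array([-377.09709667,  286.61757228, 1208.40533642])}
wrist {'fx': 421.85883789906956, 'fy': 421.85883789906956, 'cx': 323.55847992876585, 'cy': 241.57562995656136, 'rvec': array([-2.30418701, -1.70237442, -0.27938386]), 'tvec': array([-574.61996501,  -43.45238488,  390.86750351])}
0.15 [169.04452091 549.18854631 260.01899643] [[ 2.94335100e-01  9.55702060e-01 -6.48829565e-04]
 [ 9.55701337e-01 -2.94335696e-01 -1.20511691e-03]
 [-1.34270641e-03 -2.65379077e-04 -9.99999063e-01]] 88.17238839434901
```

View pics/top0.png

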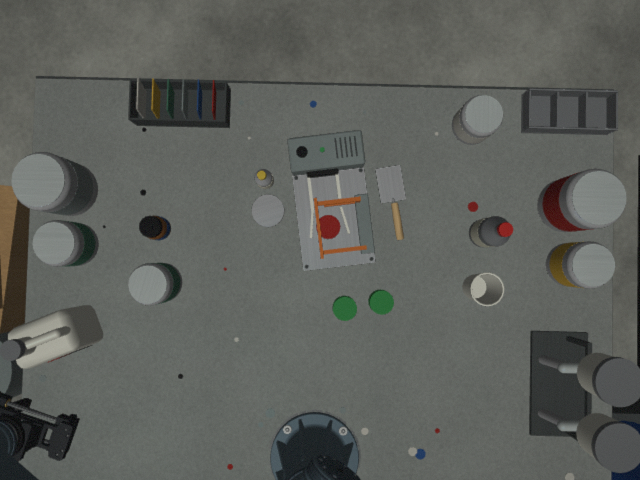

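View pics/side0.png

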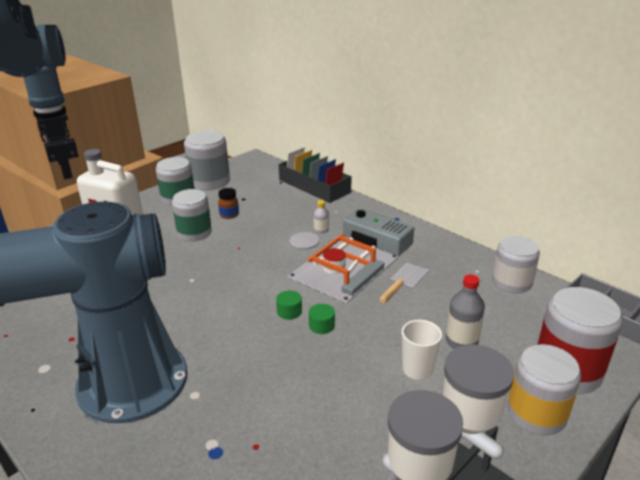

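View pics/wrist0.png

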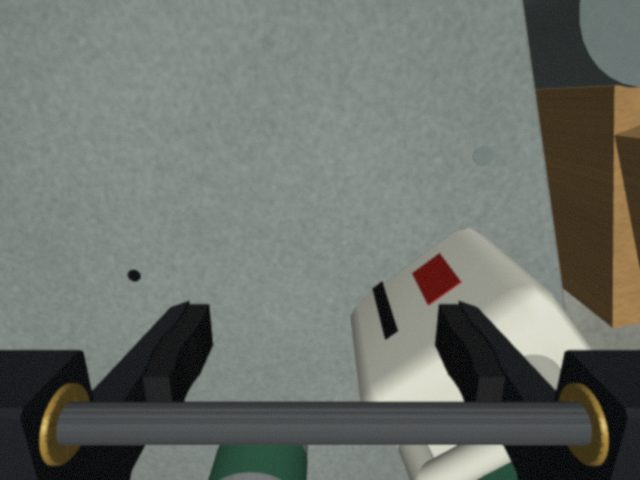

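```bash
cat > h.py <<'E'
import numpy as np,cv2
def cam(c):
    K=np.array([[c['fx'],0,c['cx']],[0,c['fy'],c['cy']],[0,0,1.]]);R=cv2.Rodrigues(np.array(c['rvec']))[0];return K,R,np.array(c['tvec'])
def unproj(c,u,v,z):
    K,R,t=cam(c);d=R.T@np.linalg.inv(K)@[u,v,1];o=-R.T@t;return o+d*(z-o[2])/d[2]
def proj(c,P):
    K,R,t=cam(c);p=K@(R@np.array(P,float).T+t[:,None]);return (p[:2]/p[2]).T
E
python3 - <<'E'
from bench import *
from h import *
p=cv2.imread("pics/top0.png")[115:320,230:420]
cv2.imwrite("pics/crop0.png",cv2.resize(p,None,fx=2.9,fy=2.9,interpolation=cv2.INTER_CUBIC)[:600])
c=calibration("top")
for u,v,z in [(294,170,6),(304,269,6),(374,262,6),(329,227,48),(318,200,64),(320,254,64),(264,176,95),(268,210,7),(390,185,2),(399,238,8),(381,302,40),(344,308,40)]: print(u,v,unproj(c,u,v,z).round(1))
K,R,t=cam(calibration("wrist")); print((-R.T@t).round(1)); print(R.T.round(3))
E
```

```text
294 170 [722.3  66.5   6. ]
304 269 [469.8  34.5   6. ]
374 262 [ 492.  -143.1    6. ]
329 227 [575.7 -25.8  48. ]
318 200 [640.    2.9  64. ]
320 254 [508.4  -5.2  64. ]
264 176 [690.6 132.7  95. ]
268 210 [618.  130.1   7. ]
390 185 [ 690.3 -180.4    2. ]
399 238 [ 554.6 -205.2    8. ]
381 302 [ 393.7 -158.9   40. ]
344 308 [376.7 -67.8  40. ]
[ 88.4 574.4 383.5]
[[ 0.294  0.905  0.307]
 [ 0.956 -0.278 -0.095]
 [-0.001  0.321 -0.947]]
```

View pics/crop0.png

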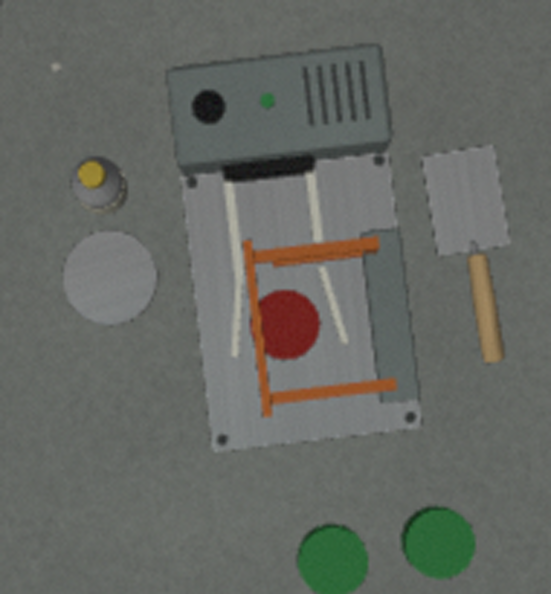

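```bash
cat >> h.py <<'E'
def S2W(o,th,p):
    c,s=np.cos(th),np.sin(th); p=np.array(p,float); return np.array([o[0]+c*p[0]-s*p[1],o[1]+s*p[0]+c*p[1],p[2]])
def Rt(th):
    c,s=np.cos(th),np.sin(th); return np.array([[-s,c,0],[c,s,0],[0,0,-1.]])
E
python3 - <<'E'
from bench import *
from h import *
o,th=(633.6,-23),0.126
r.movep(S2W(o,th,(-20,0,300)),Rt(th)); r.sleep(.3)
c=calibration("wrist"); p,d=read_camera("wrist"); cv2.imwrite("pics/w1.png",p[:,:,::-1]); np.save("pics/w1.npy",d)
import pickle; pickle.dump(c,open("pics/w1.pkl","wb"))
s=monitor.state(); print(s["clock"],s["eef_pos"],s["q"])
E
```

```text
3.075 [613.76541715 -25.22727472 300.01222417] [-2.34042116e-01  2.37940791e-01  1.45943568e+00 -1.22524732e-06
  1.44418781e+00 -1.93128025e+00]
```

View pics/w1.png

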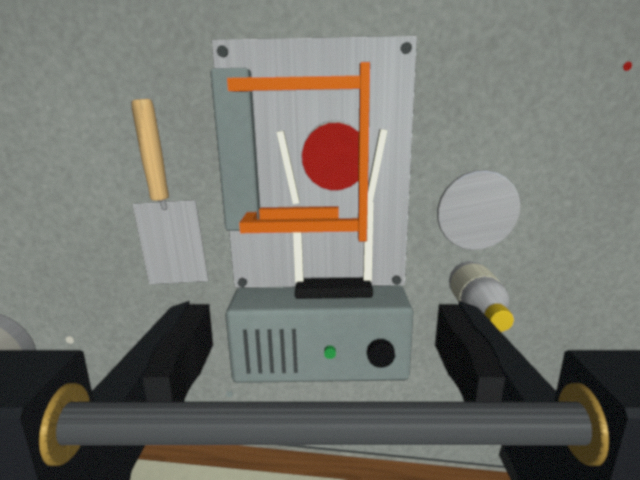

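```bash
python3 - <<'E'
from h import *
import pickle
from scipy.optimize import least_squares
c=pickle.load(open("pics/w1.pkl","rb"))
im=cv2.imread("pics/w1.png")
F=[((414.5,37.5),(-155,78,6)),((213,40),(-155,-107,6)),((370,62.5),(-130,30,64)),((359.5,62.5),(-130,22,64)),((367.5,241),(20,30,64)),((358,241),(20,22,64)),((230,379.5),(175,-80,60))]
F=F[:6]+[((408,284),(88,78,6))]
U=np.array([f[0] for f in F]);P=np.array([f[1] for f in F],float)
f=lambda x:(proj(c,[S2W(x[:2],x[2],p) for p in P])-U).ravel()
s=least_squares(f,[633,-23,.126],loss="soft_l1"); print(s.x,f(s.x).reshape(-1,2).round(1))
o,th=s.x[:2],s.x[2]
b,g,rr=[im[...,i].astype(int) for i in range(3)]
m=((rr>90)&(g<45)&(b<50)).astype(np.uint8)
m=cv2.morphologyEx(m,cv2.MORPH_OPEN,np.ones((3,3)))
cs,_=cv2.findContours(m,cv2.RETR_EXTERNAL,cv2.CHAIN_APPROX_NONE); cs=sorted(cs,key=cv2.contourArea)[::-1]
print([(cv2.boundingRect(k),cv2.contourArea(k)) for k in cs[:3]])
k=cs[0][:,0,:]; k=k[k[:,0]<355]
W=np.array([unproj(c,u,v,48) for u,v in k])[:,:2]
q=least_squares(lambda x:np.hypot(*(W-x[:2]).T)-x[2],[575,-25,30],loss="soft_l1").x
R=np.array([[np.cos(th),-np.sin(th)],[np.sin(th),np.cos(th)]])
print("tin",q,"shaker",R.T@(q[:2]-o))
# overlay
def pl(pts,col):
    cv2.polylines(im,[proj(c,[S2W(o,th,p) for p in pts]).round().astype(int)],True,col,1)
pl([(-155,78,6),(-155,-107,6),(90,-107,6),(90,78,6)],(255,0,0))
pl([(-130,30,64),(20,30,64),(20,22,64),(-130,22,64)],(255,255,0))
pl([(90,78,60),(90,-107,60),(175,-107,60),(175,78,60)],(255,0,0))
pl([(0,6,18),(10,6,18),(10,-80,18),(0,-80,18)],(0,255,0))
a=np.linspace(0,6.28,60);qs=R.T@(q[:2]-o);pl([(qs[0]+30*np.cos(t),qs[1]+30*np.sin(t),48) for t in a],(0,255,0))
cv2.imwrite("pics/ov1.png",cv2.resize(im[20:300,190:530],None,fx=2.1,fy=2.1,interpolation=cv2.INTER_CUBIC))
E
```

```text
[ 6.31484606e+02 -1.31092378e+01  1.47171708e-01] [[ 2.7 -1.6]
 [-1.7  0.5]
 [-0.  -0.5]
 [ 0.3 -0.3]
 [-0.1  1.5]
 [ 0.5  1.7]
 [-2.3 -0.2]]
[((303, 124, 56, 65), 2875.0), ((625, 63, 6, 6), 20.5)]
tin [576.99201816 -19.29120215  27.75558281] shaker [-54.81004077   1.87571201]
```

View pics/ov1.png

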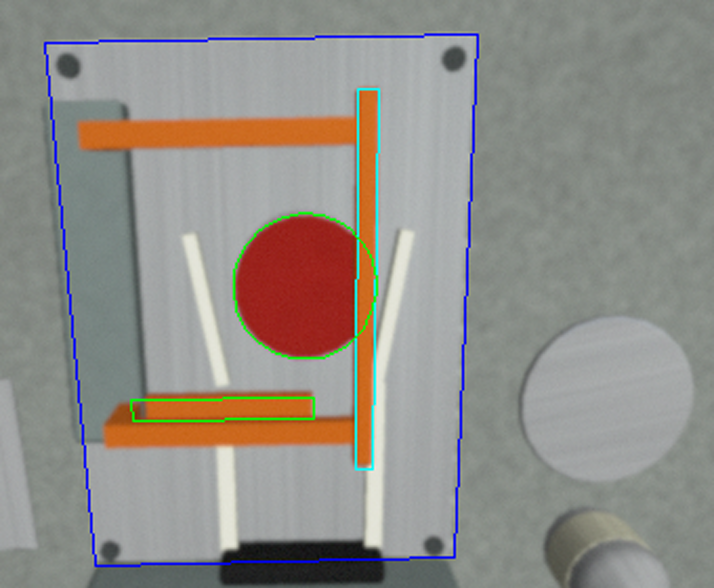

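```bash
cat > ov.py <<'E'
from h import *
def draw(im,c,o,th,sc,box,fn,tin=None,g=0):
    u0,v0,u1,v1=box
    big=cv2.resize(im[v0:v1,u0:u1],None,fx=sc,fy=sc,interpolation=cv2.INTER_CUBIC)
    def pl(pts,col):
        q=(proj(c,[S2W(o,th,p) for p in pts])+.5-[u0,v0])*sc
        cv2.polylines(big,[q.round().astype(int)],True,col,1)
    pl([(-155,78,6),(-155,-107,6),(90,-107,6),(90,78,6)],(255,0,0))
    pl([(-130,30-g,64),(20,30-g,64),(20,22-g,64),(-130,22-g,64)],(255,255,0))
    pl([(90,78,60),(90,-107,60),(175,-107,60),(175,78,60)],(255,0,0))
    pl([(0,6-g,18),(10,6-g,18),(10,-80,18),(0,-80,18)],(0,255,0))
    if tin is not None:
        a=np.linspace(0,6.28,60);pl([(tin[0]+30*np.cos(t),tin[1]+30*np.sin(t),48) for t in a],(0,255,0))
    cv2.imwrite(fn,big)
E
python3 - <<'E'
from ov import *
from bench import calibration
draw(cv2.imread("pics/top0.png"),calibration("top"),(631.5,-13.1),.147,4.5,(270,120,400,250),"pics/ov2.png",(-54.8,1.9))
E
```

```text
(no output)
```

View pics/ov2.png

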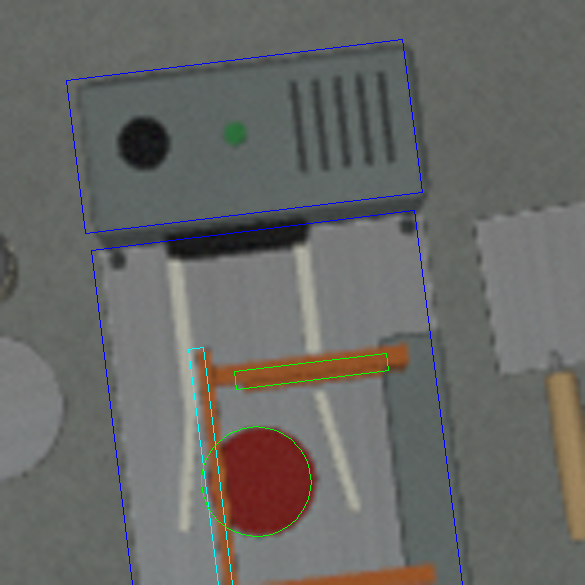

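```bash
python3 - <<'E'
from ov import *
import pickle
from bench import calibration
from scipy.optimize import least_squares
ct=calibration("top"); t0=cv2.imread("pics/top0.png"); cw=pickle.load(open("pics/w1.pkl","rb")); w1=cv2.imread("pics/w1.png")
def orange(im):
    h=cv2.cvtColor(im,cv2.COLOR_BGR2HSV); return ((h[...,0]>6)&(h[...,0]<18)&(h[...,1]>170)&(h[...,2]>110)).astype(np.uint8)
res={}
for n,im,c,o0,th0 in [("top",t0,ct,(631.5,-17.5),.13),("wrist",w1,cw,(631.5,-13),.147)]:
    m=orange(im).astype(float)
    # maximise overlap of rail+front arm top face with orange (weighted saturation), sampled at subpixel
    hsv=cv2.cvtColor(im,cv2.COLOR_BGR2HSV).astype(np.float32)
    # match: rendered model mask vs colour 'orangeness'
    f=im.astype(np.float32); org=np.clip((f[...,2]-f[...,0])/130,0,1)*(f[...,1]>45)
    org=cv2.GaussianBlur(org,(0,0),.7)
    polys=[[(-130,30,64),(20,30,64),(20,22,64),(-130,22,64)]]
    xs=np.arange(-145,36,1.); 
    def score(x):
        # inside minus outside for rail
        ins=[(a,b,64) for a in np.arange(-129,20,3.) for b in (23,26,29)]
        out=[(a,b,64) for a in np.arange(-129,20,3.) for b in (33.5,35)]+[(a,b,64) for a in (-133,-135,23,25) for b in (23,26,29)]*4+[(a,b,64) for a in np.arange(-106,-4,3.) for b in (18.5,17)]
        out=[p for p in out]
        P=[S2W(x[:2],x[2],p) for p in ins+out]
        q=proj(c,P).astype(np.float32)
        v=cv2.remap(org.astype(np.float32),q[:,0][None],q[:,1][None],cv2.INTER_LINEAR)[0]
        # exclude tin red by green channel mask handled in org
        return -(v[:len(ins)].mean()-v[len(ins):].mean())
    from scipy.optimize import differential_evolution
    s=differential_evolution(score,[(o0[0]-12,o0[0]+12),(o0[1]-12,o0[1]+12),(th0-.05,th0+.05)],seed=1,tol=1e-6)
    print(n,s.x,s.fun); res[n]=s.x
draw(t0,ct,res["top"][:2],res["top"][2],4.5,(270,120,400,250),"pics/ov3.png",(-54.8,1.9))
draw(w1,cw,res["wrist"][:2],res["wrist"][2],2.1,(190,20,530,300),"pics/ov4.png",(-54.8,1.9))
E
```

```text
top [ 6.30553701e+02 -1.75667307e+01  1.43240199e-01] -0.5761140584945679
wrist [ 6.31094853e+02 -1.39345775e+01  1.43802611e-01] -0.9035350680351257
```

View pics/ov3.png

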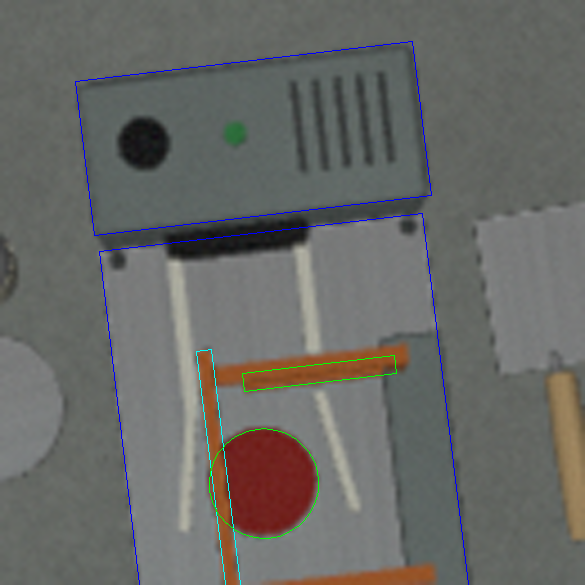

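View pics/ov4.png

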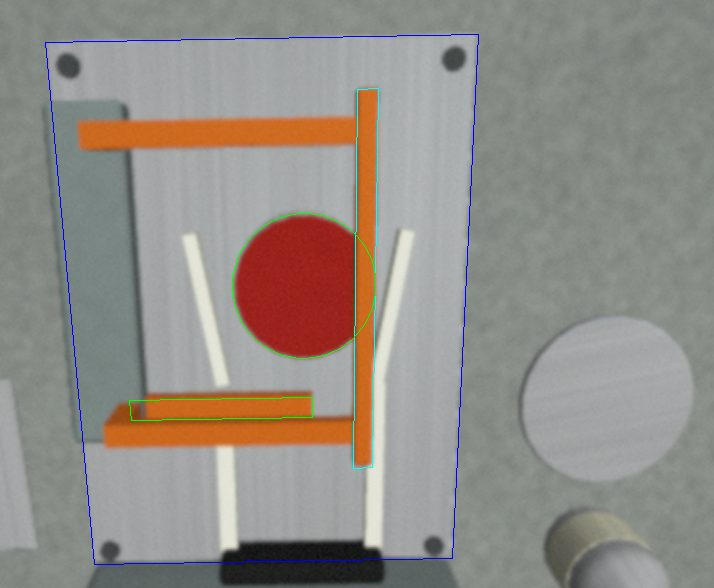

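```bash
python3 - <<'E'
from bench import *
from h import *
o,th=(631,-15.5),0.1435
r.movep(S2W(o,th,(-103,64,130)),Rt(th)); set_gripper(0)
r.move_l(S2W(o,th,(-103,64,52)),v=120)
s=monitor.state(); print(s["clock"],s["eef_pos"],s["width"],s["contact_force"])
hit=r.move_l(S2W(o,th,(-103,30,52)),v=25,f_stop=1.5)
s=monitor.state(); print(hit,s["clock"],s["contact_force"]); e=np.array(s["eef_pos"]); d=e[:2]-o
print("shaker xy",np.cos(th)*d[0]+np.sin(th)*d[1],-np.sin(th)*d[0]+np.cos(th)*d[1],e[2])
p,d=read_camera("side"); cv2.imwrite("pics/s2.png",cv2.resize(p[180:330,230:480,::-1],None,fx=3.2,fy=3.2))
p,d=read_camera("wrist"); cv2.imwrite("pics/w2.png",p[:,:,::-1])
E
```

```text
6.0 [520.40037041  33.02703934  52.4709876 ] 0.49112964954891236 [ 0.55884733  0.34434329 -0.43651524]
True 6.775 [0.48478942 2.48162679 1.42975536]
shaker xy -103.12216979493319 46.92644474392534 51.76901190149632
```

View pics/s2.png

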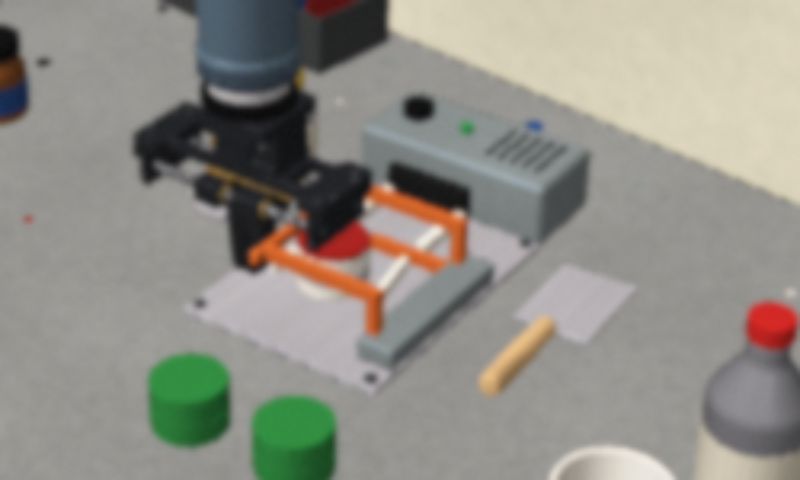

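View pics/w2.png

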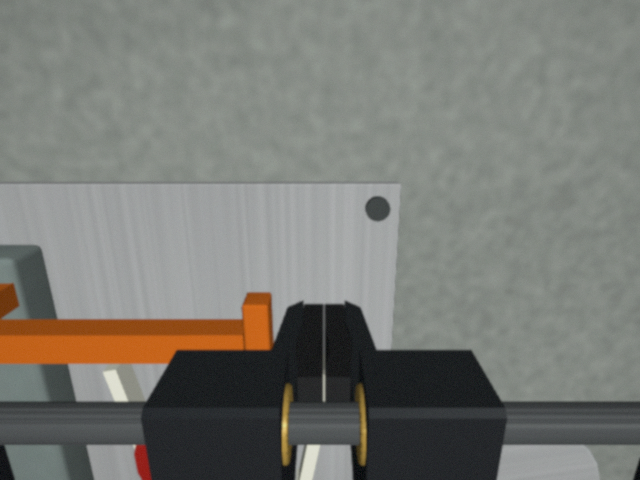

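```bash
python3 - <<'E'
from bench import *
from h import *
o,th=(631,-15.5),0.1435
def st():
    s=monitor.state(); e=np.array(s["eef_pos"]); d=e[:2]-o; F=np.array(s["contact_force"])
    c,n=np.cos(th),np.sin(th)
    print(round(s["clock"],2),"xy",(c*d[0]+n*d[1]).round(2),(-n*d[0]+c*d[1]).round(2),e[2].round(1),"F",(c*F[0]+n*F[1]).round(2),(-n*F[0]+c*F[1]).round(2),F[2].round(2))
r.move_l(S2W(o,th,(-103,0,52)),v=50); r.sleep(.4); st()
r.move_l(S2W(o,th,(-80,0,52)),v=40); st()
r.move_l(S2W(o,th,(-50,0,52)),v=40); st()
r.sleep(.1)
p,d=read_camera("side"); cv2.imwrite("pics/s3.png",cv2.resize(p[180:330,230:480,::-1],None,fx=3.2,fy=3.2))
p,d=read_camera("top"); cv2.imwrite("pics/t3.png",cv2.resize(p[120:280,260:420,::-1],None,fx=3.7,fy=3.7))
E
```

```text
8.38 xy -103.54 0.12 51.5 F 1.68 6.74 -1.08
9.1 xy -82.65 0.78 50.5 F -3.68 6.04 1.08
10.0 xy -52.82 0.78 50.3 F -3.54 6.46 -0.45
```

View pics/s3.png

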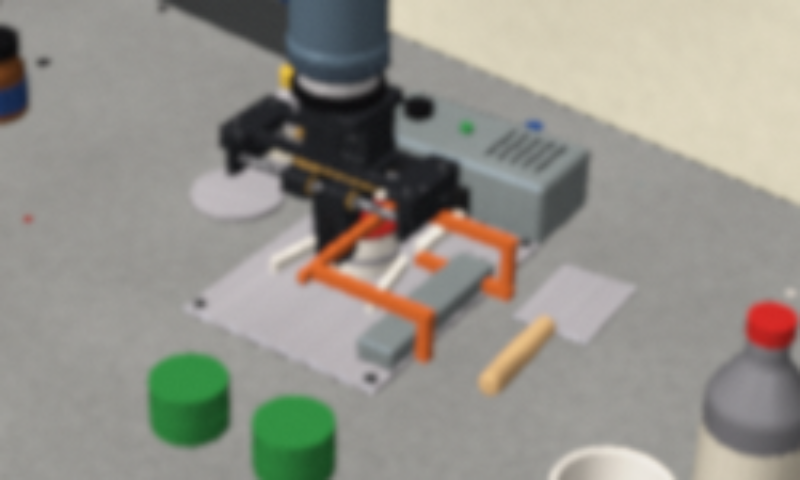

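View pics/t3.png

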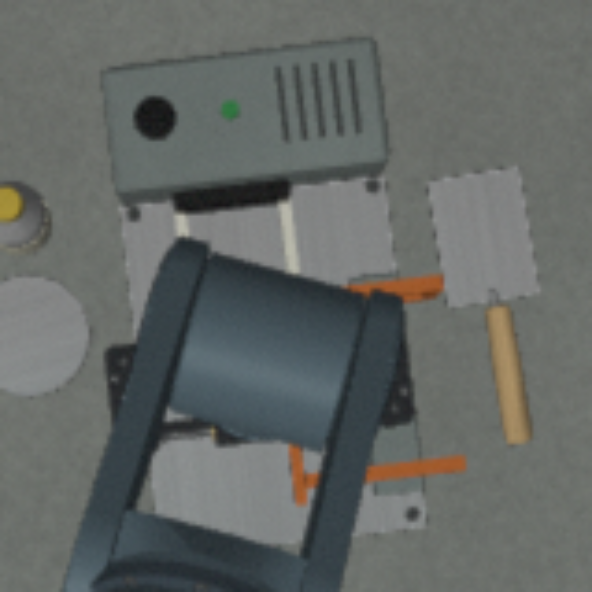

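```bash
cat > st.py <<'E'
from bench import *
from h import *
o,th=(631,-15.5),0.1435
def st():
    s=monitor.state(); e=np.array(s["eef_pos"]); d=e[:2]-o; F=np.array(s["contact_force"])
    c,n=np.cos(th),np.sin(th)
    print(round(s["clock"],2),"xy",(c*d[0]+n*d[1]).round(2),(-n*d[0]+c*d[1]).round(2),e[2].round(1),"F",(c*F[0]+n*F[1]).round(2),(-n*F[0]+c*F[1]).round(2),F[2].round(2))
E
python3 - <<'E'
from st import *
r.move_l(S2W(o,th,(-20,0,53)),v=45); st()
r.move_l(S2W(o,th,(0,0,53)),v=35); st()
print(r.move_l(S2W(o,th,(7,0,53)),v=20,f_stop=6)); st()
p,d=read_camera("side"); cv2.imwrite("pics/s4.png",cv2.resize(p[180:330,230:480,::-1],None,fx=3.2,fy=3.2))
p,d=read_camera("wrist"); cv2.imwrite("pics/w4.png",p[:,:,::-1])
E
```

```text
11.02 xy -22.64 0.75 51.1 F -2.46 6.17 -1.12
11.74 xy -2.65 0.74 51.1 F -3.59 7.72 -1.48
False
12.24 xy 4.21 0.73 51.1 F -4.9 6.32 -0.5
```

View pics/s4.png

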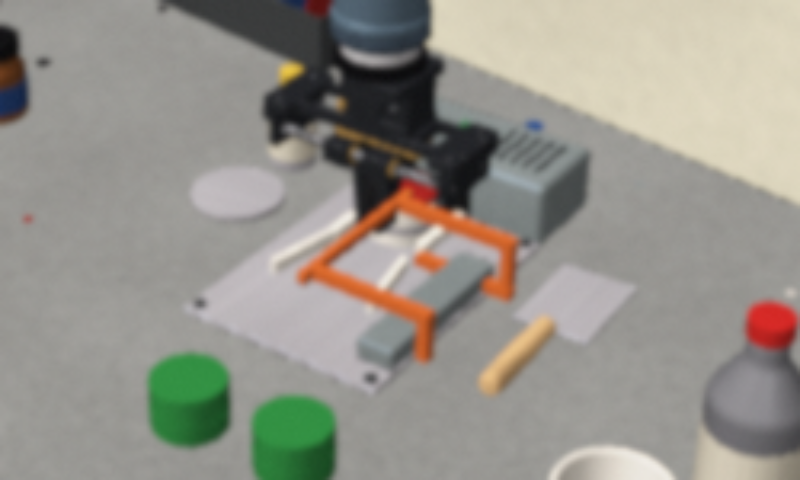

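View pics/w4.png

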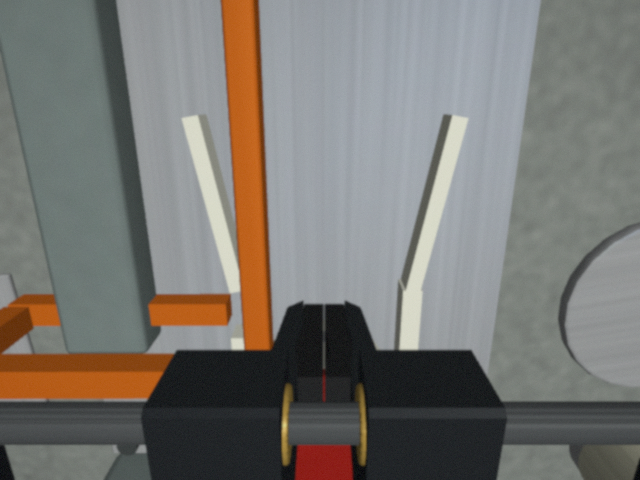

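```bash
python3 - <<'E'
from st import *
print(r.move_l(S2W(o,th,(10,0,53)),v=15,f_stop=5)); st(); r.sleep(.2)
r.move_l(S2W(o,th,(-6,0,53)),v=30); st()
r.move_l(S2W(o,th,(-6,64,53)),v=60); st()
r.move_l(S2W(o,th,(-6,64,150)),v=150)
r.movep(S2W(o,th,(-20,0,300)),Rt(th)); r.sleep(.3)
import pickle
c=calibration("wrist"); p,d=read_camera("wrist"); cv2.imwrite("pics/w5.png",p[:,:,::-1]); pickle.dump(c,open("pics/w5.pkl","wb"))
p,d=read_camera("side"); cv2.imwrite("pics/s5.png",cv2.resize(p[180:330,230:480,::-1],None,fx=3.2,fy=3.2)); st()
im=cv2.imread("pics/w5.png")
b,g,rr=[im[...,i].astype(int) for i in range(3)]
m=((rr>90)&(g<45)&(b<50)).astype(np.uint8); m=cv2.morphologyEx(m,cv2.MORPH_OPEN,np.ones((3,3)))
cs,_=cv2.findContours(m,cv2.RETR_EXTERNAL,cv2.CHAIN_APPROX_NONE); k=max(cs,key=cv2.contourArea)
print(cv2.boundingRect(k),cv2.contourArea(k)); (u,v),rad=cv2.minEnclosingCircle(k)
w=unproj(c,u,v,48)[:2]-np.array([631.1,-13.9]); R=np.array([[np.cos(th),-np.sin(th)],[np.sin(th),np.cos(th)]]); t=R.T@w; print("tin",t,rad)
from ov import draw
draw(im,c,(631.1,-13.9),th,2.1,(190,20,530,300),"pics/ov5.png",t)
E
```

```text
False
12.69 xy 7.11 0.75 51.1 F -4.37 5.46 1.05
13.57 xy -5.8 0.09 52.9 F 2.76 6.52 1.1
14.79 xy -6.0 63.59 53.0 F 0.48 -1.09 0.59
16.68 xy -20.14 0.44 299.0 F 0.19 -0.34 -0.24
(295, 237, 58, 58) 2604.5
tin [45.00196748 -0.43558658] 29.95423126220703
```

View pics/ov5.png

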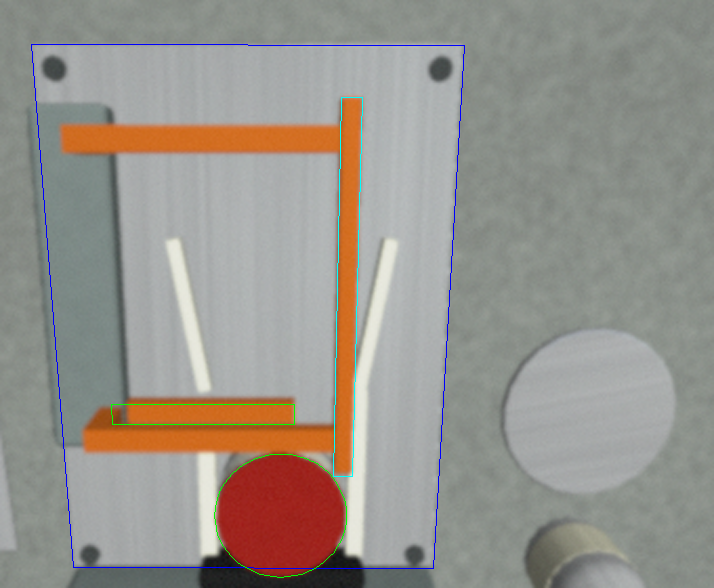

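View pics/s5.png

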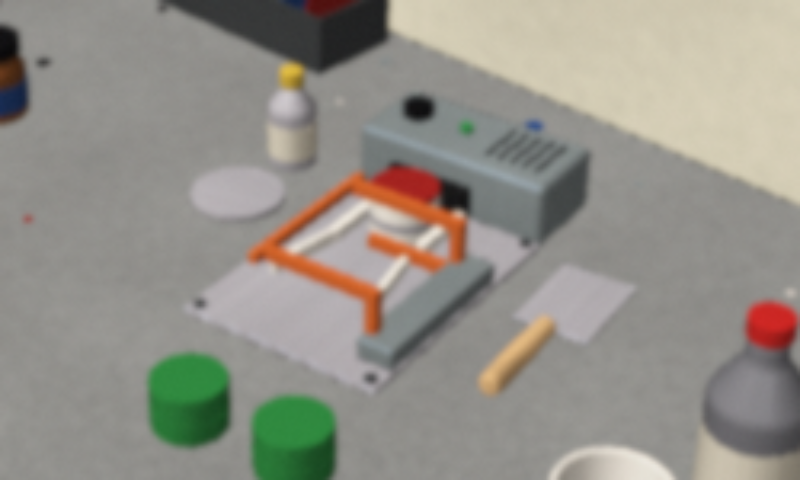

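The overlay shows the rail back on its shut outline, with the bar tip at about y=6. The tin is flat at about (45, -0.4), and the bystanders haven't moved.

```bash
python3 -c "
from bench import *
finish_job()"
```

```text
the job is handed in; nothing more can be done
```

The tin is in the bay, the gate is shut behind it, and I have handed the job in. The robot's clock read 16.7 s at the last check, against the 38 s limit.

With the gripper closed, I pushed the rail sideways to open the gate to about 46 mm. I held it there while sliding the tin along the deck into the bay. Then I backed off, let the gate spring shut and lifted clear.

**Last checks:**
- **Tin:** the wrist camera puts it at about x = 45 mm, y = −0.4 mm in the shaker frame. It looked upright and flat on the deck.
- **Gate:** the rail lies on its shut outline in the overlay, and the stop bar is behind the tin. I judged this from the pictures, as there was no joint reading.
- **Other things on the bench:** the lid, hardener and stirrer beside the shaker, and the green look-alikes, show no visible movement. I did not recheck the farther items, but the arm did not work near them.
- **Robot:** it is clear of everything, and the force reading is about zero.

**What disagreed:**
- **Camera offset:** the top and wrist cameras put the shaker's y position about 3.5 mm apart. I used a value between the two, and the rail contact agreed with it to about 0.6 mm.
- **Stop bar in the overlay:** its outline sat about 2 mm off the bar in x, so the tin's x position is good to about 2 mm. That is still within the 37 to 53 mm allowed.

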